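Check a valve's rotor seal under the loupe

ROBOT

A 7-joint arm with a two-finger parallel gripper is mounted at the origin on the work surface. World frame = base frame: x ahead of the robot, y to its left, z up, the work surface at z = 0. Lengths are in m, angles in rad, forces in N, time in s.
With the tool pointing down it reaches from about 0.425 to 0.925 m from the base axis. Payload 6.8 kg.
Tool frame: the origin (TCP) lies on the centre line of the jaws, within the pads' length; the fingertips stand 25 mm ahead of it and the grasp point (between the pads) lies 6 mm ahead of it (manip.tip_reach is the distance from the TCP to the fingertips, in m); z points along the fingers, y is the direction in which the jaws open and shut (so a half turn about z gives the same grasp; the last joint's range is limited). The gripper opens to 85 mm and grips with 20 to 120 N. Pads are 22 mm wide; open, the fingers measure 114 mm over their backs; the gripper's body (76 mm by 85 mm) begins 54 mm behind the grasp point. The pads swing forward as they close: fully open they stand 13 mm farther back than shut.
Start: joints at [1.197, 0.477, 0.022, 1.555, -0.011, 1.109, -0.083], TCP at [0.177, -0.651, 0.256] pointing down, gripper open.
Joint ranges: [-2.96, 2.96], [-0.34, 2.1], [-1.41, 1.46], [0.24, 2.44], [-1.37, 4.51], [0.17, 1.92], [-2.96, 2.96]. Speed limits (rad/s): [2.39, 2.39, 3.14, 3.14, 3.14, 3.14, 3.14].

INTERFACE

Orientations are given as a 3x3 rotation matrix whose columns are the frame's x, y, z axes.
In Python, from station import manip, viewer, recognise, landmark_of gives the robot as it stands. The module is installed in compiled form; this text tells all that it offers.
- The arm moves only by the tool send_rows, never from a script. Its argument "motion" is a list of rows, each a list of 5 numbers: the finger opening in mm, from 0 to 85.4, then the shift along the tool's x, y, z in mm, then the turn about the tool's z in degrees. A call has exactly 8 rows; each row is the pose to reach, as a shift and turn from the pose commanded when the call began, along the tool's axes at that moment; what a row does not reach only later rows make up. A row lasts 1/10 s, in which the tool goes at most 50 mm and 8.59 degrees, less where a joint would pass 70% of its speed; a pose out of reach is approached as far as the arm can. A call with a gripper value outside its range is refused whole. The fingers move at their own pace and stop on an object; "force" is the grip in N (left out, the last holds). Time passes only in rows, so rows that repeat a pose let the fingers close, or fill a call up. It gives the time, the measured TCP pose, the force and the opening at its end, in the units of the state.
- manip.observe(): the state, without advancing time (a new reading comes with each control period).
- viewer.snapshot(name): name is "side" or "top"; returns the picture (420x560x3 uint8, red, green, blue); there is no depth.
- viewer.camera_model(name): a dict with "K" (3x3 intrinsics, pixels), "world_from_camera" (4x4, takes a point from camera to world coordinates). Camera axes: x right, y up, looking along -z (the intrinsics and any distortion apply to the point x, -y, -z); pixel columns grow to the right and rows downward; lengths in m; the calibration is good to about 2 mm. A picture is of the moment at which its call begins. camera_model takes no time and is no camera call.
- manip.finish_job(): hands the job in, once; it reports no verdict.
Trained networks look in the newest picture that a camera, given by its name, has taken for a name from the list of things; names that differ only in an ending like _2 or _b are one class to them, and where a whole thing is asked for, a point or a joint stands for the part that bears it (a point fixed in the world has none). Each returns a list of dicts, best first, with "p" (0 to 1); they miss things now and then, are a little off and sometimes report something else, mostly with a low value. They report only what shows in the picture. A call takes as long as a camera call. They do not tell look-alikes from the thing itself.
- recognise(camera, query): "rect" ([left, top, width, height] in pixels, round what is visible of it).
- landmark_of(camera, query): "pixel" ([row, column] in pixels: a listed point, or the origin of a listed thing).
The state is a dict: "clock": time; "joint_positions": joint angles; "qvel": joint speeds; "effort": joint torques, N m; "eef_pos": TCP position; "tcp_rot": TCP orientation; "wrist_force": force on the tool from outside, world axes, zero at the start; "wrist_torque": the same for the moment, N m; "gripper_width": opening from 0.0 (shut) to 1.0 (fully open).
Only numpy, scipy, OpenCV 4.12 (cv2) and the standard library are available. Lean on these libraries where they do the work, as an engineer would, in place of code of your own. Each camera call takes 0.05 s, during which the arm holds its last target. There are 200 camera calls.

TASK

The valve's rotor seal, the small grooved disc in the Petri dish, is to be checked for scratches: first swing the bench lamp's arm round until its pool of light covers the whole seal. Then pick up the hand loupe by its handle and hold it level and still over the middle of the seal with its lens at the focal height, 60 mm above the seal's face, level with the black tape band on the lamp post, so that the whole seal shows through the lens, and finish while holding it there. Keep the fingers off the lens and its rim, do not touch the dish or the seal, and leave everything else on the bench where it stands.

Things in the scene. Friction and masses are not known exactly. Their poses are not given: they have to be found in the camera images.
- lamp: bench lamp: grey round weighted base (140 mm across, 20 mm high) with an upright steel post (16 mm thick, top 288 mm above the bench). It stands firmly. Origin: on the post's axis, at bench level; z up
- lamp_arm (a joint): swivel of the lamp's arm about the post's axis, rad; 0 = the arm points along the lamp body's -x, growing anticlockwise seen from above; stops at -0.6 and 1.8. Stiff enough to stay where it is left (about 2.3 N at bar_grip moves it)
- bar_grip (a point): point on the lamp's arm, a level round steel bar 12 mm thick, 235 mm above the bench; this point is on the bar's centre line, 110 mm from the post's axis. The bar is bare from 20 to 165 mm from the axis. Its own -x axis points outward along the bar. At the bar's end hangs the lamp head (70 mm across, 60 mm long, its outer end leaning outward and down, lowest point 160 mm above the bench, reaching out to 260 mm from the axis)
- light_pool (a point): middle of the lamp's round pool of light on the bench (110 mm across, seen as a pale warm disc), 340 mm from the post's axis straight out along the arm; it turns with the arm
- tape_mark (a point): middle of the band of black tape (8 mm wide) round the lamp's post, 73 mm above the bench: the loupe's focal height over the seal
- dish: clear Petri dish that holds the seal, 90 mm across, wall 14 mm high, floor 3 mm thick; it does not move. Origin: centre of its underside
- seal: rotor seal, grey disc 30 mm across and 10 mm thick with three curved grooves on top, lying loose in the dish. Origin: centre of its underside, 3 mm above the bench
- seal_face (a point): centre of the seal's upper face, 13 mm above the bench; z up
- loupe: hand loupe lying on the bench, 89 g: a straight black handle, 120 mm long, 16 mm wide and 14 mm thick with flat sides, a short steel neck, then a round lens in a steel rim. Origin: in the handle near the point of balance, half-way up (7 mm above the bench); x points along the handle towards the lens, z up. The handle runs from x = -82 to +38 mm; the rim from +56 to +114 mm
- loupe_grip (a point): the place to grip the loupe: same point as the loupe's origin, within 6 mm of its point of balance, on the handle's centre line; z up
- lens_centre (a point): middle of the loupe's lens, 85 mm from loupe_grip along the loupe's x axis and at the same height; z square to the lens
- lens: the loupe's lens with its steel rim, 58 mm across, 12 mm thick (clear glass 50 mm across), fixed to the handle; origin at its middle
- tube_rack: bystander: white rack, 80 x 170 mm, with five capped tubes, 113 mm high; origin: centre of its underside
- beaker: bystander: glass beaker, 88 mm across, 120 mm high; origin: centre of its underside
- stator: bystander: small round steel valve head with six port holes, 40 mm across, 20 mm high; origin: centre of its underside
- clamp_ring: bystander: aluminium ring, 60 mm across, hole 40 mm, 14 mm high; origin: centre of its underside
- screwdriver: bystander: screwdriver with a black handle, 170 mm long, lying on the bench
- tip_box: bystander: grey pipette-tip box with a clear lid, 82 x 120 mm, 64 mm high; origin: centre of its underside
- buffer_bottle: bystander: glass bottle with a screw cap, 70 mm across, 140 mm high; origin: centre of its underside
Mind the look-alikes: they are no part of the job. What is meant by the loupe is not purple or turquoise, and is the larger of those in its own colour.

How it is judged:
On the way, in this order (a step that is already met when the one before it is completed fails the run):
1. the lamp's pool of light covers the whole seal, the arm at rest (horizontal distance between light_pool and seal_face below 0.04 m and velocity of joint lamp_arm between -0.05 and 0.05 rad/s), for 0.2 s.
2. the loupe is lifted off the bench in the fingers (height (world z) of lens_centre above 0.04 m and contact force between the fingers and loupe above 0.5 N), for 0.2 s.
At the end, for the whole second after the job is handed in: The loupe is held by the fingers alone, still, its lens level within 8 degrees, its middle 60 mm (+-7 mm) above the seal's face and within 10 mm of being straight over the seal's centre; the seal lies wholly in the lamp's pool of light (pool's middle within 40 mm of the seal's centre) (z of lens_centre in the frame of seal_face between 0.053 and 0.067 m and horizontal distance between lens_centre and seal_face below 0.01 m and angle between lens_centre's own z axis and vertical below 0.14 rad and linear speed of loupe below 0.02 m/s and contact force between the fingers and loupe above 0.5 N and contact force between loupe and lamp below 0.05 N and contact force between loupe and dish below 0.05 N and contact force between loupe and tube_rack below 0.05 N and contact force between loupe and beaker below 0.05 N and horizontal distance between light_pool and seal_face below 0.04 m); the arm keeps its last pose, push and grip.
It fails at once if the fingers touch the lens or its rim (contact force between the fingers and lens above 0.3 N).
It fails at once if the seal or its dish is touched by the robot or the loupe (distance of seal from where it was at the start of the episode above 0.006 m or contact force between any of loupe, the fingers and seal above 0.3 N or contact force between any of loupe, the arm, the fingers and dish above 0.3 N).
It fails at once if a bystander is moved more than 20 mm (distance of any of tube_rack, beaker, stator, clamp_ring, screwdriver, tip_box, buffer_bottle from where it was at the start of the episode above 0.02 m).
It also fails if it takes over 51 s, if anything falls off the work surface, if the arm or the gripper's body presses on something with over 40 N, if the wrist force passes 120 N, or if a joint passes its speed limit or range.

## Working session

There is one attempt and no reset: what is moved stays moved. The work goes in short steps, Python scripts to look and compute and a tool call to move; the robot and the scene stay as the last step left them, time stands still between calls to the robot, and variables do not carry over. Pictures are saved under pics/ and viewed, about 8 in all and at most 12, crops included, and the job is handed in when it is done.

Besides the shell and the picture viewer there is one more tool, called after "Emit:" as a command line: name --pt "numbers of a row" for each row, then --argument value for the rest. send_rows: Moves the arm, as the interface text tells. Its arguments: {"type":"object","properties":{"motion":{"type":"array"},"force":{"type":"number"}},"required":["motion"]}

```bash
mkdir -p pics; cat > h.py <<'E'
import numpy as np, cv2
from station import manip, viewer, recognise, landmark_of
def ray(cam,rc):
    m=viewer.camera_model(cam);K=np.array(m["K"]);T=np.array(m["world_from_camera"])
    d=np.linalg.inv(K)@np.array([rc[1],rc[0],1.]);d=np.array([d[0],-d[1],-d[2]])
    return T[:3,3],T[:3,:3]@d
def at(cam,rc,z):
    o,d=ray(cam,rc);return o+d*(z-o[2])/d[2]
def proj(cam,p):
    m=viewer.camera_model(cam);K=np.array(m["K"]);T=np.array(m["world_from_camera"])
    c=T[:3,:3].T@(np.array(p)-T[:3,3]);q=K@np.array([c[0],-c[1],-c[2]]);return (q[:2]/q[2])[::-1]
def snap(cam,name):
    im=viewer.snapshot(cam);cv2.imwrite(f"pics/{name}.png",im[:,:,::-1]);return im
E
python3 - <<'E'
from h import *
a=snap("top","top0");b=snap("side","side0")
cv2.imwrite("pics/tall.png",cv2.resize(a,(800,600),interpolation=cv2.INTER_CUBIC)[:,:,::-1])
cv2.imwrite("pics/sall.png",cv2.resize(b,(800,600),interpolation=cv2.INTER_CUBIC)[:,:,::-1])
for c in("top","side"):
  m=viewer.camera_model(c);print(c,{k:v for k,v in m.items() if k not in("K","world_from_camera")},np.round(np.array(m["K"]),0).tolist(),np.round(m["world_from_camera"],2).tolist())
Z=dict(lamp=0,bar_grip=.235,light_pool=0,tape_mark=.073,seal_face=.013,loupe_grip=.007,lens_centre=.007)
for n,z in Z.items():
  for c in("top","side"):
    for r in landmark_of(c,n)[:4]: print(n,c,np.round(r["pixel"]),round(r["p"],2),np.round(at(c,r["pixel"],z),3))
print(np.round(manip.observe()["tcp_rot"],2).tolist())
E
```

```text
top {} [[442.0, 0.0, 278.0], [0.0, 442.0, 203.0], [0.0, 0.0, 1.0]] [[0.01, 1.0, -0.05, 0.42], [-1.0, 0.01, 0.01, 0.0], [0.01, 0.05, 1.0, 1.62], [0.0, 0.0, 0.0, 1.0]]
side {} [[522.0, 0.0, 275.0], [0.0, 522.0, 203.0], [0.0, 0.0, 1.0]] [[0.96, 0.16, -0.25, 0.08], [-0.29, 0.58, -0.76, -1.33], [0.02, 0.8, 0.6, 1.23], [0.0, 0.0, 0.0, 1.0]]
lamp top [154. 196.] 0.95 [0.679 0.292 0.   ]
lamp top [225. 348.] 0.71 [ 0.421 -0.27   0.   ]
lamp top [225. 233.] 0.61 [0.417 0.151 0.   ]
bar_grip top [177. 185.] 0.87 [0.568 0.281 0.235]
bar_grip side [143. 269.] 0.94 [0.574 0.277 0.235]
light_pool top [243. 203.] 0.9 [0.353 0.258 0.   ]
light_pool top [146. 188.] 0.37 [0.706 0.32  0.   ]
light_pool top [153. 191.] 0.3 [0.681 0.307 0.   ]
light_pool side [203. 215.] 0.72 [0.357 0.276 0.   ]
light_pool side [168. 244.] 0.23 [0.526 0.486 0.   ]
tape_mark top [149. 186.] 0.66 [0.682 0.311 0.073]
tape_mark side [173. 295.] 0.77 [0.689 0.291 0.073]
seal_face top [209. 268.] 0.57 [0.479 0.022 0.013]
seal_face side [232. 264.] 0.42 [0.488 0.043 0.013]
loupe_grip top [280. 360.] 0.89 [ 0.222 -0.313  0.007]

[... 191 characters left out ...]
] 0.9 [ 0.308 -0.556  0.007]
loupe_grip side [331. 288.] 0.77 [ 0.433 -0.401  0.007]
loupe_grip side [295. 270.] 0.75 [ 0.423 -0.25   0.007]
loupe_grip side [237. 263.] 0.31 [0.478 0.023 0.007]
lens_centre top [198. 348.] 0.7 [ 0.522 -0.27   0.007]
lens_centre top [231. 399.] 0.49 [ 0.401 -0.454  0.007]
lens_centre top [302. 359.] 0.48 [ 0.143 -0.31   0.007]
lens_centre top [267. 414.] 0.41 [ 0.272 -0.508  0.007]
lens_centre side [328. 185.] 0.77 [ 0.147 -0.306  0.007]
lens_centre side [351. 285.] 0.65 [ 0.403 -0.465  0.007]
lens_centre side [165. 242.] 0.55 [0.521 0.5   0.007]
lens_centre side [372. 243.] 0.44 [ 0.274 -0.499  0.007]
[[0.96, 0.26, 0.0], [0.26, -0.96, -0.0], [0.0, 0.0, -1.0]]
```

View pics/tall.png

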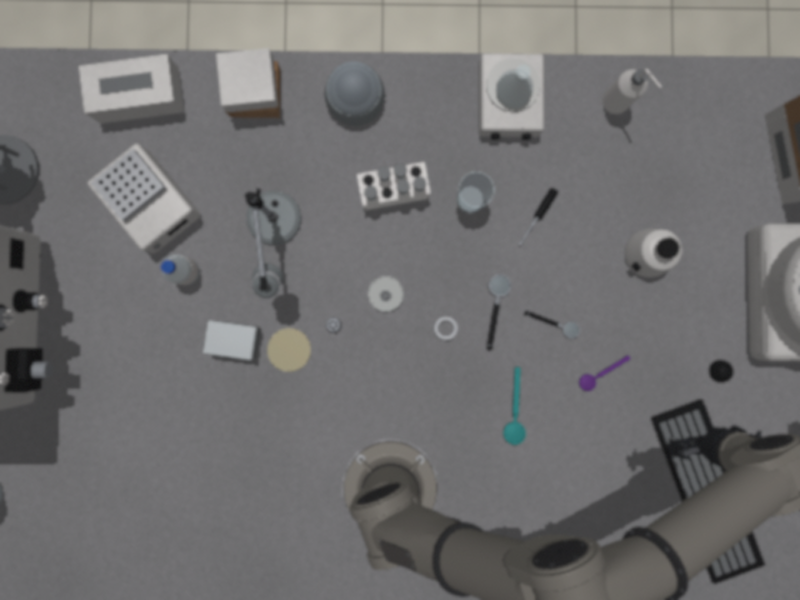

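View pics/sall.png

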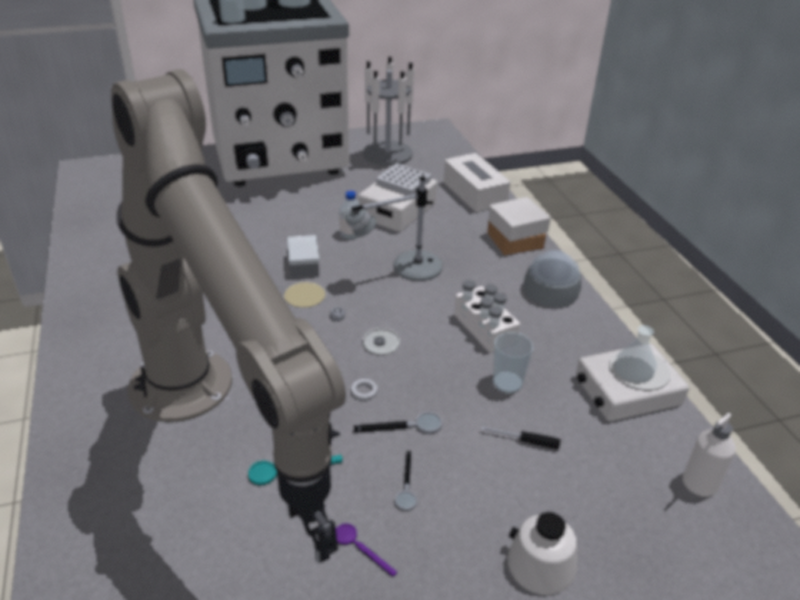

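The top view shows the lamp post at about (272,215) in the 800x600 picture, the pool at (289,349), and the dish with the seal at (385,294). There are four loupe-like things with lenses at (499,287) black handle, large; (568,330) black, small; (514,432) turquoise; (587,381) purple. The large black one fits the description, and I'll confirm it in an enlarged crop.

```bash
python3 - <<'E'
from h import *
a=cv2.imread("pics/top0.png");b=cv2.imread("pics/side0.png")
A=cv2.resize(a[175:275,250:430],(800,444),interpolation=cv2.INTER_CUBIC);cv2.imwrite("pics/crop.png",A)
# pool by colour
for c,im in(("top",a),("side",b)):
  h=im.astype(int);m=((h[:,:,2]-h[:,:,0]>30)&(h[:,:,1]-h[:,:,0]>20)).astype(np.uint8)
  n,l,s,ce=cv2.connectedComponentsWithStats(m);i=1+np.argmax(s[1:,4]);print(c,"pool",s[i],np.round(at(c,ce[i][::-1],0),3))
# handle: dark blob in region
g=a.max(2);m=np.zeros_like(g);m[205:250,335:420]=(g[205:250,335:420]<45);
n,l,s,ce=cv2.connectedComponentsWithStats(m)
for i in range(1,n):
  if s[i,4]<15: continue
  ys,xs=np.where(l==i);P=np.array([at("top",(y,x),.014)[:2] for y,x in zip(ys,xs)]);c=P.mean(0);u=np.linalg.svd(P-c)[2][0];u*=np.sign(u[0]);t=(P-c)@u
  print("handle",s[i],np.round(c,3),"dir",round(np.degrees(np.arctan2(u[1],u[0])),1),"len",round(np.ptp(t),3))
print([ (np.round(r["rect"]),round(r["p"],2)) for r in recognise("top","dish")[:2]],[ (np.round(r["rect"]),round(r["p"],2)) for r in recognise("top","seal")[:2]],[ (np.round(r["rect"]),round(r["p"],2)) for r in recognise("top","lens")[:5]])
print("side dish",[ np.round(r["rect"]) for r in recognise("side","dish")[:2]])
E
```

```text
top pool [189 231  27  27 576] [0.347 0.263 0.   ]
side pool [200 199  27  15 319] [0.346 0.259 0.   ]
handle [343 215   5  25  38] [ 0.414 -0.256] dir -9.9 len 0.088
[(array([257., 192.,  25.,  27.]), 0.72)] [(array([266., 205.,  10.,   5.]), 0.41)] [(array([352., 295.,  15.,  14.]), 0.61), (array([407., 259.,  10.,  12.]), 0.6), (array([341., 190.,  15.,  17.]), 0.56), (array([394., 226.,  12.,  11.]), 0.42)]
side dish [array([254., 230.,  24.,  17.])]
```

View pics/crop.png

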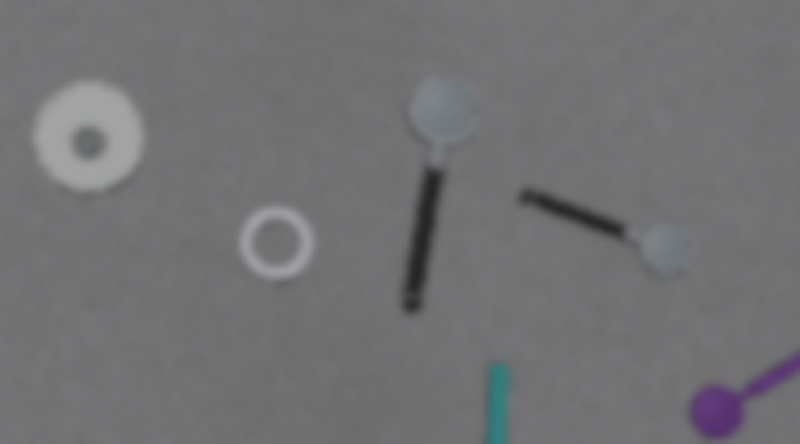

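The crop confirms it: the black loupe with its lens at crop (444,109) is larger than the other black one at (665,248), and lens to handle end measures about 168 mm, as it should be. The seal is at crop (89,142), inside the dish.

```bash
cat >> h.py <<'E'
def shift(p,o=None):
    s=manip.observe();R=np.array(s["tcp_rot"]);return np.round(1000*R.T@(np.array(p)-np.array(s["eef_pos"])),0)
E
python3 - <<'E'
from h import *
f=lambda x,y,z:at("top",(175+(y-.0)/4.44-.4,250+x/4.444-.4),z)
L=f(444,109,.012);B=f(412,311,.014);S=f(89,142,.013);print("lens",L,"back",B,"seal",S, np.linalg.norm(L-B))
u=(L-B)[:2];u/=np.linalg.norm(u);print("ang",np.degrees(np.arctan2(u[1],u[0])),"grip",L[:2]-.085*u,B[:2]+.082*u)
print("seal side",at("side",(343*.7,380*.7),.013))
P=np.array([.684,.297]);
for Q in([.3465,.261],S[:2]):
  d=np.array(Q)-P;print(np.linalg.norm(d),np.degrees(np.arctan2(d[1],d[0]))%360,P+.11*d/np.linalg.norm(d))
for p in([.5,-.3,.31],[.575,.283,.31]):print(shift(p))
E
```

```text
lens [ 0.51559999 -0.27310001  0.012     ] back [ 0.35034455 -0.24660497  0.014     ] seal [0.48601149 0.0175811  0.013     ] 0.16737786366490914
ang -9.10858951682997 grip [ 0.43167183 -0.25964399] [ 0.43131053 -0.25958607]
seal side [ 0.48294066 -0.00217569  0.013     ]
0.3394145695163955 186.08852815419516 [0.57462049 0.28533285]
0.34245346186666126 234.67966873294006 [0.62040381 0.20724743]
[ 404. -254.  -54.]
[ 629. -797.  -54.]
```

Emit:
send_rows --pt "40 40 -25 -20 0" --pt "40 80 -50 -40 0" --pt "40 120 -75 -54 0" --pt "40 160 -100 -54 0" --pt "40 202 -127 -54 0" --pt "40 244 -154 -54 0" --pt "40 286 -181 -54 0" --pt "40 328 -208 -54 0" --force 40

```text
clock: 1.8
eef_pos: [0.4402, -0.3628, 0.3107]
tcp_rot: [[0.965, 0.262, 0.001], [0.262, -0.965, -0.001], [0.0, 0.001, -1.0]]
wrist_force: [-0.4, -0.6, -0.2]
gripper_width: 0.467
```

Emit:
send_rows --pt "40 40 -25 0 0" --pt "40 76 -46 0 0" --pt "40 95 -92 0 0" --pt "40 114 -138 0 0" --pt "40 133 -184 0 0" --pt "40 152 -230 0 0" --pt "40 171 -276 0 0" --pt "40 190 -322 0 0"

```text
clock: 2.6
eef_pos: [0.5379, -0.002, 0.3107]
tcp_rot: [[0.965, 0.262, 0.001], [0.262, -0.965, -0.0], [0.001, 0.0, -1.0]]
wrist_force: [1.4, -0.3, 0.7]
gripper_width: 0.467
```

```bash
python3 - <<'E'
from h import *
s=manip.observe();print(s["clock"],s["eef_pos"],s["tcp_rot"],s["gripper_width"],shift([.5746,.2853,.31]))
E
```

```text
2.6 [ 0.53787521 -0.00200793  0.3106849 ] [[ 9.64980361e-01  2.62320773e-01  8.45360893e-04]
 [ 2.62321078e-01 -9.64980610e-01 -2.70997110e-04]
 [ 7.44668699e-04  4.83262870e-04 -9.99999606e-01]] 0.46706859256535155 [ 111. -268.    1.]
```

Emit:
send_rows --pt "50 18 -45 0 2" --pt "50 37 -90 0 4" --pt "50 55 -134 0 6" --pt "50 74 -179 0 9" --pt "50 92 -224 0 9" --pt "50 111 -268 0 9" --pt "50 111 -268 0 9" --pt "50 111 -268 0 9"

```text
clock: 3.4
eef_pos: [0.5742, 0.2852, 0.3099]
tcp_rot: [[0.994, 0.111, -0.001], [0.111, -0.994, -0.0], [-0.001, -0.0, -1.0]]
wrist_force: [0.4, -0.3, 0.2]
gripper_width: 0.586
```

```bash
python3 - <<'E'
from h import *
a=snap("top","top1");b=snap("side","side1")
A=cv2.resize(a[120:220,145:255],(440,400),interpolation=cv2.INTER_CUBIC);B=cv2.resize(b[80:200,210:330],(360,360),interpolation=cv2.INTER_CUBIC)
o=np.zeros((400,800,3),np.uint8);o[:,:440]=A[:,:,::-1];o[:360,440:]=B[:,:,::-1]
for X in (A,):pass
p=proj("top",[.5746,.2853,.235]);cv2.circle(o,(int((p[1]-145)*4),int((p[0]-120)*4)),4,(0,0,255),1)
p=proj("side",[.5746,.2853,.235]);cv2.circle(o,(440+int((p[1]-210)*3),int((p[0]-80)*3)),4,(0,0,255),1)
cv2.imwrite("pics/c1.png",o);s=manip.observe();print(s["eef_pos"],s["tcp_rot"])
# seal in side picture (old)
print(at("side",(232,264),.013))
E
```

```text
[0.57500967 0.28227958 0.3101214 ] [[ 9.94280579e-01  1.06799483e-01  7.54348202e-06]
 [ 1.06799405e-01 -9.94279756e-01 -1.28641143e-03]
 [-1.29887745e-04  1.27985954e-03 -9.99999173e-01]]
[0.48835049 0.04211168 0.013     ]
```

View pics/c1.png

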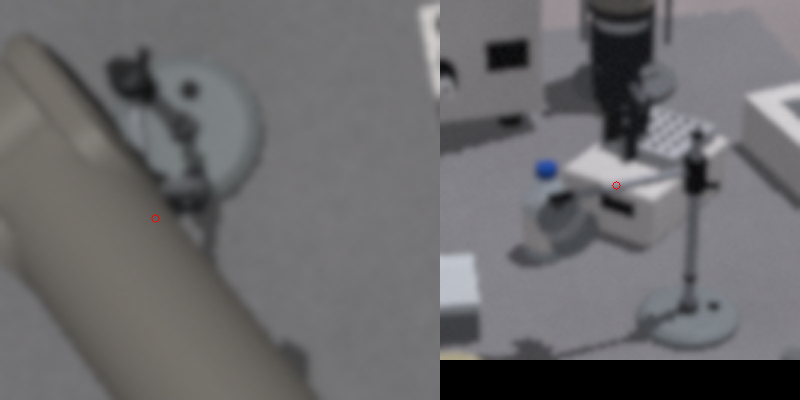

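Emit:
send_rows --pt "50 0 0 15 0" --pt "50 0 0 30 0" --pt "50 0 0 45 0" --pt "50 0 0 60 0" --pt "50 0 0 69 0" --pt "24 0 0 69 0" --pt "24 0 0 69 0" --pt "24 0 0 69 0"

```text
clock: 4.3
eef_pos: [0.5749, 0.2845, 0.2421]
tcp_rot: [[0.994, 0.109, 0.001], [0.109, -0.994, 0.001], [0.001, -0.001, -1.0]]
wrist_force: [-0.2, 0.1, -0.7]
gripper_width: 0.28
```

```bash
python3 - <<'E'
from h import *
s=manip.observe();print(s["eef_pos"],s["wrist_force"],s["gripper_width"])
R=np.array(s["tcp_rot"])[:2,:2];p=np.array(s["eef_pos"])[:2];P=np.array([.684,.297]);v=p-P;a0=np.degrees(np.arctan2(v[1],v[0]))%360;print(a0)
for k in range(1,25):
  a=a0+k*2.5;q=P+.11*np.array([np.cos(np.radians(a)),np.sin(np.radians(a))]);print(round(a),np.round(1000*R.T@(q-p)),-2.5*k)
E
```

```text
[0.57490822 0.28445212 0.24208665] [-0.22156449  0.12402207 -0.65278636] 0.27994692504883434
186.56140372043353
189 [-0.  5.] -2.5
192 [ 0. 10.] -5.0
194 [ 1. 14.] -7.5
197 [ 2. 19.] -10.0
199 [ 3. 24.] -12.5
202 [ 4. 28.] -15.0
204 [ 5. 33.] -17.5
207 [ 7. 38.] -20.0
209 [ 8. 42.] -22.5
212 [10. 46.] -25.0
214 [13. 51.] -27.5
217 [15. 55.] -30.0
219 [17. 59.] -32.5
222 [20. 63.] -35.0
224 [23. 67.] -37.5
227 [26. 71.] -40.0
229 [29. 74.] -42.5
232 [32. 78.] -45.0
234 [36. 81.] -47.5
237 [40. 84.] -50.0
239 [43. 87.] -52.5
242 [47. 90.] -55.0
244 [51. 92.] -57.5
247 [55. 95.] -60.0
```

Emit:
send_rows --pt "24 0 5 0 -2.5" --pt "24 0 10 0 -5" --pt "24 1 14 0 -7.5" --pt "24 2 19 0 -10" --pt "24 3 24 0 -12.5" --pt "24 4 28 0 -15" --pt "24 5 33 0 -17.5" --pt "24 7 38 0 -20"

```text
clock: 5.1
eef_pos: [0.5862, 0.2485, 0.2427]
tcp_rot: [[0.896, 0.445, 0.003], [0.445, -0.896, 0.003], [0.004, -0.001, -1.0]]
wrist_force: [1.6, 4.0, -0.1]
gripper_width: 0.282
```

Emit:
send_rows --pt "24 0 5 0 -2.5" --pt "24 0 10 0 -5" --pt "24 1 14 0 -7.5" --pt "24 2 19 0 -10" --pt "24 3 24 0 -12.5" --pt "24 4 28 0 -15" --pt "24 5 33 0 -17.5" --pt "24 7 38 0 -20"

```text
clock: 5.9
eef_pos: [0.609, 0.2176, 0.2426]
tcp_rot: [[0.69, 0.724, 0.002], [0.724, -0.69, 0.003], [0.003, -0.0, -1.0]]
wrist_force: [-0.4, 3.4, -0.3]
gripper_width: 0.28
```

```bash
cat >> h.py <<'E'
def pool(c,im):
  h=im.astype(int);m=((h[:,:,0]-h[:,:,2]>30)&(h[:,:,1]-h[:,:,2]>20)).astype(np.uint8)
  n,l,s,ce=cv2.connectedComponentsWithStats(m);i=1+np.argmax(s[1:,4]);return s[i],np.round(at(c,ce[i][::-1],0),3)
E
python3 - <<'E'
from h import *
a=snap("top","top2");b=snap("side","side2")
print(pool("top",a),pool("side",b))
o=np.zeros((400,800,3),np.uint8)
o[:,:400]=cv2.resize(a[150:250,180:280],(400,400),interpolation=cv2.INTER_CUBIC)[:,:,::-1];o[:,400:]=cv2.resize(b[150:250,200:300],(400,400),interpolation=cv2.INTER_CUBIC)[:,:,::-1]
cv2.imwrite("pics/c2.png",o)
s=manip.observe();print(s["eef_pos"],s["wrist_force"])
for r in landmark_of("side","light_pool")[:2]+landmark_of("top","light_pool")[:2]:print(r)
E
```

```text
(array([267, 219,   5,   4,  16], dtype=int32), array([0.437, 0.019, 0.   ])) (array([240, 226,  23,  18, 235], dtype=int32), array([0.439, 0.061, 0.   ]))
[0.60957832 0.2161373  0.24228761] [ 0.32094914 -0.79381933 -0.0401264 ]
{'pixel': [231.0, 254.9], 'p': 0.74}
{'pixel': [216.3, 260.4], 'p': 0.46}
```

View pics/c2.png

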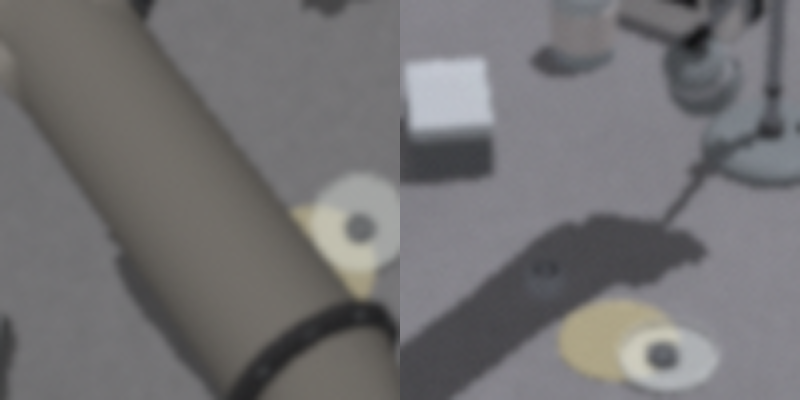

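```bash
python3 - <<'E'
from h import *
print("seal side",at("side",(238.3,265.6),.013),"top",at("top",(206.6,269.6),.013))
print("pool side",at("side",(234.8,254.5),0))
P=np.array([.684,.297])
q=at("side",(234.8,254.5),0)[:2]-P;print(np.linalg.norm(q),np.degrees(np.arctan2(q[1],q[0]))%360)
for s in([.485,.006],[.486,.018]):
  q=np.array(s)-P;print(np.linalg.norm(q),np.degrees(np.arctan2(q[1],q[0]))%360)
E
```

```text
seal side [0.48427683 0.00748035 0.013     ] top [0.48594517 0.01767855 0.013     ]
pool side [0.45541381 0.05104848 0.        ]
0.3357734288656563 227.09575760321417
0.3525365229306036 235.63377449211208
0.34211840055746784 234.63753811293094
```

Emit:
send_rows --pt "24 0 5 0 -2.5" --pt "24 0 10 0 -5" --pt "24 1 14 0 -7.5" --pt "24 2 19 0 -10" --pt "24 2 19 0 -10" --pt "24 2 19 0 -10" --pt "24 2 19 0 -10" --pt "24 2 19 0 -10"

```text
clock: 6.9
eef_pos: [0.6238, 0.204, 0.2413]
tcp_rot: [[0.557, 0.831, 0.0], [0.831, -0.557, -0.0], [-0.0, 0.0, -1.0]]
wrist_force: [0.3, 0.3, 0.8]
gripper_width: 0.284
```

```bash
python3 - <<'E'
from h import *
a=snap("top","top3");b=snap("side","side3")
o=np.zeros((400,800,3),np.uint8)
o[:,:400]=cv2.resize(a[150:250,220:320],(400,400),interpolation=cv2.INTER_CUBIC)[:,:,::-1];o[:,400:]=cv2.resize(b[180:280,220:320],(400,400),interpolation=cv2.INTER_CUBIC)[:,:,::-1]
cv2.imwrite("pics/c3.png",o)
s=manip.observe();print(s["eef_pos"],s["wrist_force"])
E
```

```text
[0.62380922 0.20407463 0.24130521] [-0.16817183  0.54022612 -0.16526279]
```

View pics/c3.png

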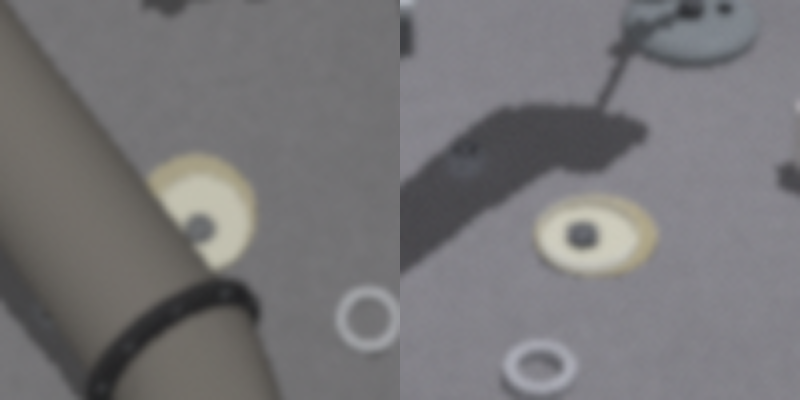

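The pool now covers the whole dish: in the side crop the pool is centred at (596,234) and the seal is at (582,235), so the offset is about 13 mm. Next I'll release the bar and rise.

Emit:
send_rows --pt "50 0 0 0 0" --pt "50 0 0 0 0" --pt "50 0 0 -15 0" --pt "50 0 0 -35 0" --pt "50 0 0 -60 0" --pt "50 0 0 -90 0" --pt "50 0 0 -90 0" --pt "50 0 0 -90 0"

```text
clock: 7.8
eef_pos: [0.6242, 0.2045, 0.333]
tcp_rot: [[0.556, 0.831, 0.002], [0.831, -0.556, 0.001], [0.002, 0.002, -1.0]]
wrist_force: [-0.2, -0.2, 0.4]
gripper_width: 0.587
```

```bash
python3 - <<'E'
from h import *
s=manip.observe();print(s["eef_pos"],np.round(s["joint_positions"],2),shift([.4315,-.2596,.2]),shift([.4315,-.2596,.12]))
E
```

```text
[0.62423313 0.20448713 0.33302994] [ 0.02  0.46 -0.61  1.48  0.27  1.29 -1.21] [-493.   98.  132.] [-493.   97.  212.]
```

Emit:
send_rows --pt "50 -40 8 0 3" --pt "50 -82 16 0 8" --pt "50 -124 24 0 13" --pt "50 -168 32 0 18" --pt "50 -210 40 0 23" --pt "50 -252 48 0 28" --pt "50 -294 56 20 33" --pt "50 -334 64 40 38"

```text
clock: 8.6
eef_pos: [0.4902, -0.1109, 0.2908]
tcp_rot: [[0.951, 0.309, 0.0], [0.309, -0.951, -0.0], [0.0, 0.001, -1.0]]
wrist_force: [-0.3, -1.2, 0.7]
gripper_width: 0.581
```

```bash
python3 - <<'E'
from h import *
s=manip.observe();R=np.array(s["tcp_rot"]);print(s["eef_pos"],np.degrees(np.arctan2(R[1,1],R[0,1])),shift([.4315,-.2596,.1]))
E
```

```text
[ 0.49015654 -0.11085319  0.29075242] -72.01487606123149 [-102.  123.  191.]
```

Emit:
send_rows --pt "50 -20 25 20 4" --pt "50 -42 50 55 8" --pt "50 -64 78 95 13" --pt "50 -86 105 135 18" --pt "50 -102 123 165 23" --pt "50 -102 123 185 27" --pt "50 -102 123 191 27" --pt "50 -102 123 191 27"

```text
clock: 9.4
eef_pos: [0.4326, -0.2568, 0.0995]
tcp_rot: [[0.989, -0.15, -0.002], [-0.15, -0.989, 0.001], [-0.002, -0.001, -1.0]]
wrist_force: [-0.7, 0.1, 0.1]
gripper_width: 0.585
```

```bash
python3 - <<'E'
from h import *
b=snap("side","side4");a=snap("top","top4")
s=manip.observe();R=np.array(s["tcp_rot"]);print(s["eef_pos"],np.degrees(np.arctan2(R[1,1],R[0,1])))
o=np.zeros((500,800,3),np.uint8)
x0,y0=220,240
o[:,:500]=cv2.resize(b[y0:y0+100,x0:x0+100],(500,500),interpolation=cv2.INTER_CUBIC)[:,:,::-1]
o[:300,500:]=cv2.resize(a[170:270,300:400],(300,300),interpolation=cv2.INTER_CUBIC)[:,:,::-1]
u=np.array([np.cos(np.radians(-9.1)),np.sin(np.radians(-9.1)),0]);g=np.array([.4315,-.2596,.007])
for t in(-.082,0,.038,.085):
  p=proj("side",g+t*u);cv2.circle(o,(int((p[1]+.5-x0)*5),int((p[0]+.5-y0)*5)),4,(0,0,255),1)
  p=proj("top",g+t*u);cv2.circle(o,(500+int((p[1]+.5-300)*3),int((p[0]+.5-170)*3)),3,(0,0,255),1)
cv2.imwrite("pics/c4.png",o)
E
```

```text
[ 0.43401281 -0.25717582  0.10118337] -98.60686736535469
```

View pics/c4.png

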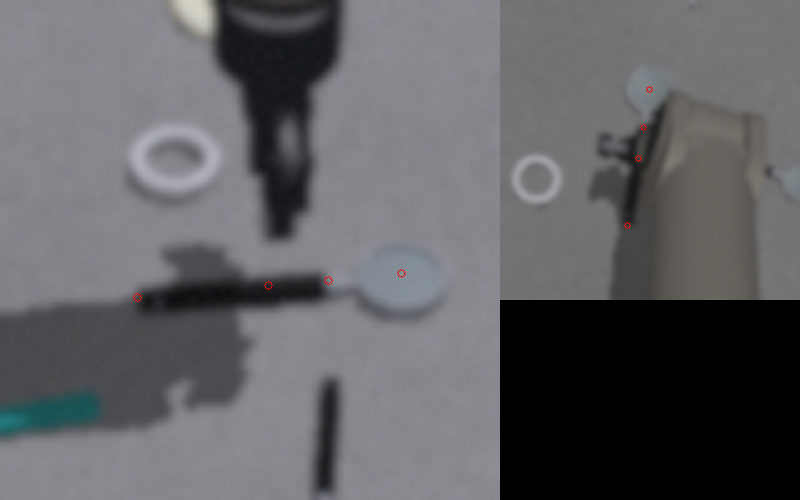

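Emit:
send_rows --pt "40 -1 3 20 0" --pt "40 -1 3 40 0" --pt "40 -1 3 60 0" --pt "40 -1 3 68 0" --pt "40 -1 3 72 0" --pt "40 -1 3 72 0" --pt "40 -1 3 72 0" --pt "40 -1 3 72 0"

```text
clock: 10.3
eef_pos: [0.4322, -0.2609, 0.0292]
tcp_rot: [[0.988, -0.152, 0.001], [-0.152, -0.988, -0.001], [0.002, 0.001, -1.0]]
wrist_force: [0.5, -0.9, 0.5]
gripper_width: 0.468
```

Emit:
send_rows --pt "10 0 0 0 0" --pt "5 0 0 0 0" --pt "5 0 0 0 0" --pt "5 0 0 0 0" --pt "5 0 0 0 0" --pt "5 0 0 0 0" --pt "5 0 0 0 0" --pt "5 0 0 0 0" --force 40

```text
clock: 11.1
eef_pos: [0.4319, -0.2608, 0.0289]
tcp_rot: [[0.988, -0.153, 0.001], [-0.153, -0.988, -0.0], [0.001, 0.0, -1.0]]
wrist_force: [-0.4, 0.5, 5.2]
gripper_width: 0.172
```

Emit:
send_rows --pt "5 0 0 -8 0" --pt "5 0 0 -20 0" --pt "5 0 0 -35 0" --pt "5 0 0 -55 0" --pt "5 0 0 -75 0" --pt "5 0 0 -85 0" --pt "5 0 0 -85 0" --pt "5 0 0 -85 0"

```text
clock: 11.9
eef_pos: [0.4313, -0.2605, 0.1132]
tcp_rot: [[0.988, -0.153, -0.0], [-0.153, -0.988, -0.0], [-0.0, 0.0, -1.0]]
wrist_force: [-0.2, -0.3, -1.5]
gripper_width: 0.174
```

```bash
python3 - <<'E'
from h import *
b=snap("side","side5");a=snap("top","top5")
s=manip.observe();R=np.array(s["tcp_rot"]);p=np.array(s["eef_pos"]);print(p,s["gripper_width"],np.array(s["joint_positions"]),s["wrist_torque"])
o=np.zeros((500,800,3),np.uint8);x0,y0=220,220
o[:,:500]=cv2.resize(b[y0:y0+100,x0:x0+100],(500,500),interpolation=cv2.INTER_CUBIC)[:,:,::-1]
o[:300,500:]=cv2.resize(a[170:270,300:400],(300,300),interpolation=cv2.INTER_CUBIC)[:,:,::-1]
u=R[:,0]
for t in(-.082,0,.038,.085):
  g=p+t*u+R[:,2]*.022
  q=proj("side",g);cv2.circle(o,(int((q[1]+.5-x0)*5),int((q[0]+.5-y0)*5)),4,(0,0,255),1)
  q=proj("top",g);cv2.circle(o,(500+int((q[1]+.5-300)*3),int((q[0]+.5-170)*3)),3,(0,0,255),1);print(t,g)
cv2.imwrite("pics/c5.png",o)
E
```

```text
[ 0.4309405  -0.26030849  0.11248252] 0.16947933796664416 [ 0.60246725  0.40615024 -0.22172774  2.06957634  0.1382702   0.68107145
 -1.43338414] [-0.00319594 -0.02142395 -0.02192766]
-0.082 [ 0.34986721 -0.24779458  0.09060732]
0 [ 0.43090904 -0.26029282  0.09048254]
0.038 [ 0.46846501 -0.26608468  0.09042472]
0.085 [ 0.51491582 -0.2732483   0.0903532 ]
```

View pics/c5.png

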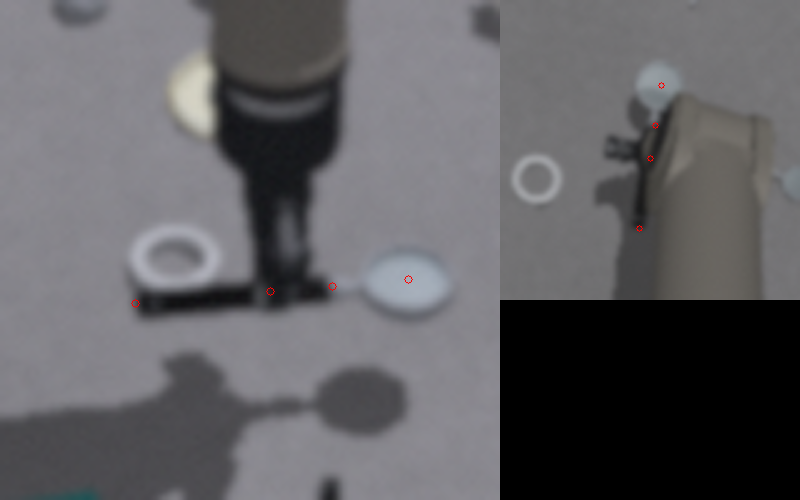

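The loupe is held level, and the lens sits where predicted in both views (side crop (407,281), top (659,86), within about 2 mm). I'll refine the seal's position using the dark disc in the dish.

```bash
python3 - <<'E'
from h import *
def cen(f,r,c,h,dark=True):
  g=cv2.imread(f"pics/{f}.png",0).astype(float)[r-h:r+h+1,c-h:c+h+1]
  # weighted darkness rel. to dish
  bg=np.percentile(g,80);w=np.clip(bg-12-g,0,None);yy,xx=np.mgrid[r-h:r+h+1,c-h:c+h+1];return (w*yy).sum()/w.sum(),(w*xx).sum()/w.sum(),w.max(),(w>w.max()/2).sum()
for f,cam,r,c in(("top0","top",207,270),("side0","side",238,265),("side3","side",238,265)):
  R=cen(f,r,c,6);z=.013 if cam=="top" else .009
  print(f,np.round(R,2),np.round(at(cam,R[:2],z),4))
g=np.array(cv2.imread("pics/side0.png",0));print(g[232:246,257:275])
# lens centroid bias in new pics
for cam,f in(("top","top5"),("side","side5")):
  r=recognise(cam,"lens");print(cam,[(np.round(x["rect"],1),round(x["p"],2)) for x in r[:5]],proj(cam,[.5149,-.2732,.0904]))
E
```

```text
top0 [206.74 269.55  48.    36.  ] [0.4854 0.0178 0.013 ]
side0 [238.55 265.1   73.    38.  ] [0.4835 0.0111 0.009 ]
side3 [238.45 265.11  95.    38.  ] [0.4837 0.0116 0.009 ]
[[147 148 150 154 157 159 159 162 164 165 166 163 163 163 159 153 147 142]
 [149 154 159 165 170 170 171 169 170 172 173 172 174 175 172 167 162 156]
 [155 161 168 172 173 171 168 164 162 163 166 169 174 175 177 174 172 167]
 [164 170 173 172 167 157 147 141 138 138 143 155 166 173 177 176 176 176]
 [171 175 174 170 155 138 123 114 111 113 120 135 155 169 174 175 174 176]
 [174 175 175 169 147 122 107 102 104 106 106 120 142 164 174 176 176 176]
 [175 174 175 165 142 115 102 100 104 102 100 111 135 159 172 175 175 176]
 [177 175 174 165 140 111  96  95  97  97  94 106 131 158 172 175 177 175]
 [177 176 176 167 145 115  95  90  89  90  90 106 134 160 172 175 176 176]
 [177 176 176 172 159 139 117 103  98 100 107 126 148 167 174 177 175 177]
 [172 179 178 177 170 161 148 136 133 135 144 152 165 173 176 175 177 179]
 [162 174 179 179 178 174 169 165 162 163 167 170 174 176 176 176 177 179]
 [142 160 172 177 179 180 179 175 173 176 178 178 178 177 177 177 175 176]
 [123 137 151 162 170 174 178 177 179 180 180 179 178 176 174 173 167 161]]
top [(array([391.9, 221.7,  14.4,  15.1]), 0.64), (array([345.5, 189.7,  15.3,  17.2]), 0.57), (array([169. , 130.4, 114.3,  82.5]), 0.49)] [197.98679555 353.38592113]
side [(array([173.7, 322.3,  18.6,  18.9]), 0.83), (array([292.7, 268.3,  17.4,  17.6]), 0.64), (array([233.4, 364.5,  15.7,  17.6]), 0.63), (array([279. , 345. ,  13.7,  13.4]), 0.48)] [275.44837448 301.09738601]
```

Emit:
send_rows --pt "5 1 -6 0 -3" --pt "5 2 -16 0 -8" --pt "5 3 -26 0 -13" --pt "5 5 -38 0 -19" --pt "5 6 -50 0 -25" --pt "5 8 -62 0 -31" --pt "5 9 -72 0 -36" --pt "5 10 -80 0 -40"

```text
clock: 12.9
eef_pos: [0.4535, -0.1822, 0.1127]
tcp_rot: [[0.853, 0.522, -0.001], [0.522, -0.853, 0.001], [-0.0, -0.001, -1.0]]
wrist_force: [-0.0, -0.2, -1.5]
gripper_width: 0.174
```

```bash
python3 - <<'E'
from h import *
s=manip.observe();R=np.array(s["tcp_rot"]);print(s["eef_pos"],np.degrees(np.arctan2(R[1,1],R[0,1])),shift([.486,-.0685,.108]),np.round(s["joint_positions"],2))
E
```

```text
[ 0.45349613 -0.18220266  0.11268742] -58.54246664368425 [ 87. -80.   5.] [ 0.59  0.41 -0.41  2.09  0.25  0.69 -1.  ]
```

Emit:
send_rows --pt "5 6 -6 0 -4" --pt "5 18 -16 0 -10" --pt "5 30 -28 0 -17" --pt "5 42 -40 0 -24" --pt "5 55 -51 0 -31" --pt "5 68 -62 0 -38" --pt "5 78 -72 0 -44" --pt "5 84 -77 0 -50"

```text
clock: 13.7
eef_pos: [0.4856, -0.0722, 0.1128]
tcp_rot: [[0.147, 0.989, -0.001], [0.989, -0.147, 0.001], [0.001, -0.001, -1.0]]
wrist_force: [-0.2, 0.4, -0.9]
gripper_width: 0.173
```

```bash
python3 - <<'E'
from h import *
s=manip.observe();R=np.array(s["tcp_rot"]);print(s["eef_pos"],np.degrees(np.arctan2(R[1,1],R[0,1])),shift([.486,-.0685,.095]),np.round(s["joint_positions"],2))
E
```

```text
[ 0.48556452 -0.07215552  0.11281378] -8.430556541651713 [ 4. -0. 18.] [ 0.54  0.45 -0.63  2.08  0.4   0.73 -0.49]
```

Emit:
send_rows --pt "5 1 0 2 -2" --pt "5 2 0 5 -4" --pt "5 3 0 9 -6" --pt "5 4 0 13 -8.5" --pt "5 4 0 16 -8.5" --pt "5 4 0 18 -8.5" --pt "5 4 0 18 -8.5" --pt "5 4 0 18 -8.5"

```text
clock: 14.5
eef_pos: [0.4862, -0.0698, 0.0953]
tcp_rot: [[0.005, 1.0, 0.0], [1.0, -0.005, -0.0], [-0.0, 0.0, -1.0]]
wrist_force: [0.2, 0.7, -0.2]
gripper_width: 0.169
```

```bash
python3 - <<'E'
from h import *
b=snap("side","side6");a=snap("top","top6")
s=manip.observe();R=np.array(s["tcp_rot"]);p=np.array(s["eef_pos"]);print(p,R[:,0],s["gripper_width"])
o=np.zeros((480,800,3),np.uint8);x0,y0=230,190
o[:,:480]=cv2.resize(b[y0:y0+80,x0:x0+80],(480,480),interpolation=cv2.INTER_CUBIC)[:,:,::-1]
o[:320,480:]=cv2.resize(a[170:250,230:310],(320,320),interpolation=cv2.INTER_CUBIC)[:,:,::-1]
L=p+.085*R[:,0]+R[:,2]*.022;print("lens pred",L)
for g,c in((L,(0,0,255)),(np.array([.486,.0165,.013]),(0,255,0))):
  q=proj("side",g);cv2.circle(o,(int((q[1]+.5-x0)*6),int((q[0]+.5-y0)*6)),3,c,1)
  q=proj("top",g);cv2.circle(o,(480+int((q[1]+.5-230)*4),int((q[0]+.5-170)*4)),3,c,1)
cv2.imwrite("pics/c6.png",o)
E
```

```text
[ 0.48629745 -0.06975082  0.09545899] [ 4.96758216e-03  9.99987651e-01 -1.43533375e-04] 0.17323154394936385
lens pred [0.48672642 0.01524494 0.07344679]
```

View pics/c6.png

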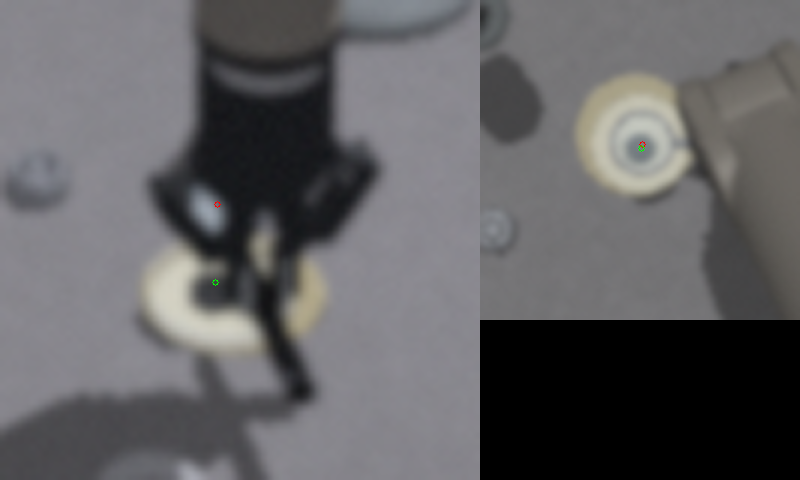

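The lens (top crop (641,141)) is over the seal (640,149), with most of that gap being parallax. Both lie inside the pool, which is centred at about (632,135). I'll nudge 2 mm in -x, let it settle, then hand in.

Emit:
send_rows --pt "5 0 -1 0 0" --pt "5 1 -2 0 0" --pt "5 1 -2 0 0" --pt "5 1 -2 0 0" --pt "5 1 -2 0 0" --pt "5 1 -2 0 0" --pt "5 1 -2 0 0" --pt "5 1 -2 0 0"

```text
clock: 15.4
eef_pos: [0.4842, -0.0687, 0.0953]
tcp_rot: [[0.005, 1.0, -0.0], [1.0, -0.005, 0.0], [0.0, -0.0, -1.0]]
wrist_force: [-0.1, 0.4, -1.0]
gripper_width: 0.174
```

```bash
python3 - <<'E'
from h import *
s=manip.observe();R=np.array(s["tcp_rot"]);p=np.array(s["eef_pos"]);print(p+.085*R[:,0]+R[:,2]*.022,s["gripper_width"],np.abs(s["qvel"]).max(),R[2],s["clock"])
print(manip.finish_job())
E
```

```text
[0.48458723 0.01630345 0.07328891] 0.1739502829976684 0.002121982899130993 [ 1.50691374e-05 -1.26039611e-05 -1.00000000e+00] 15.4
the job is handed in; nothing more can be done
None
```

The lamp's pool now covers the whole seal, and the loupe is held level over it at the focal height. I handed the job in at 15.4 s; finishing reports no verdict.

- **Lamp:** I swung the arm about 48° anticlockwise with the fingers straddling the bar. The pool's middle ended about 13–14 mm from the seal (limit 40 mm).
- **Loupe:** I picked up the larger of the two black-handled loupes by its handle near the balance point. Nothing in the pictures or force readings showed contact with the lens, dish or seal.
- **Last readings:** The arm pose puts the lens centre at (0.485, 0.016, 0.073) m, about 60 mm above the seal's face. The seal was measured at about (0.486, 0.0165). The tool was level and at rest, with the grip still firm.

**Disagreements:**
- **Cameras:** they differed by 6–10 mm on the seal's y position. Measuring each camera's error on the held lens brought that down to about 2 mm.
- **Lens in the top view:** it looked 2–3 mm further in +x than the arm pose predicted. I nudged it back 2 mm, but took no picture after that.

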